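# Crack open the stuck lens dry box and hold it ajar

## Robot

A 7-joint arm with a two-finger parallel gripper is mounted at the origin on a cart in front of the work surface, level with it; the furniture and walls round the work are solid. World frame = base frame: x ahead of the robot, y to its left, z up, the work surface at z = 0. Lengths are in m, angles in degrees, forces in N, time in s.
With the tool pointing down it reaches from about 0.425 to 0.875 m from the base axis. Payload 4.7 kg.
Tool frame: the origin (TCP) lies at the centre of the arm's flange, where the gripper is bolted on; the fingertips stand 182 mm ahead of it and the grasp point (between the pads) lies 164 mm ahead of it; z points along the fingers, x is the direction in which the jaws open and shut, and the axes are right-handed (so a half turn about z gives the same grasp; the last joint's range is limited). The gripper opens to 87 mm and grips with 3 to 60 N. Pads are 19 mm wide; open, the fingers measure 117 mm over their backs; the gripper's body (75 mm by 190 mm) begins 51 mm behind the grasp point.
Start: joints at [67.901, 18.392, -4.016, 83.108, 1.295, 78.541, -3.26], TCP at [0.253, -0.599, 0.405] pointing down, gripper open.
Joint ranges: [-163.93, 163.93], [-17.29, 119.83], [-79.2, 71.16], [3.27, 140.29], [-89.18, 269.18], [5.43, 117.66], [-154.24, 154.24]. Speed limits (degrees/s): [147.25, 147.25, 180, 180, 180, 180, 180].

## Interface

Orientations are given as [roll, pitch, yaw] about the fixed x, y, z axes, in that order (R = Rz(yaw) Ry(pitch) Rx(roll)).
In Python, from cell import env gives the robot as it stands. The module is installed in compiled form; this text tells all that it offers.
- The arm moves only by the tool carry_out, never from a script. Its argument "increments" is a list of rows, each a list of 5 numbers: the shift along the world's x, y, z in m, then the turn about the world's z in degrees, then the gripper's target within -1 to 1 (shut at 1, half-way at 0, fully open at -1). In form: [[dx, dy, dz, spin, jaw], ...]. A call has 1 to 20 rows; each row is the pose to reach, as a shift and turn from the pose commanded when the call began; what a row does not reach only later rows make up. A row lasts 1/10 s, in which the tool goes at most 50 mm and 8.59 degrees, less where a joint would pass 70% of its speed; a pose out of reach is approached as far as the arm can. A call with a gripper value outside its range is refused whole. The fingers move at their own pace and stop on an object; "grip_force" is the grip in N (left out, the last holds). Time passes only in rows, so rows that repeat a pose let the fingers close. It gives the time, the measured TCP pose, the force and the opening at its end, in the units of the state.
- env.get_obs(): the state, without advancing time (a new reading comes with each control period).
- env.read_camera(name): name is "scene" or "top"; returns (picture, depth): 480x640x3 uint8, red, green, blue; 480x640 float32, m along the optical axis (not along the pixel's ray), 0 where there is no reading.
- env.get_calibration(name): a dict with "K" (3x3 intrinsics, pixels), "camera_from_world" (4x4, takes a point from world to camera coordinates). Camera axes: x right, y down, z forward; pixel columns grow to the right and rows downward; lengths in m; the calibration is good to about 2 mm. A picture is of the moment at which its call begins. get_calibration takes no time and is no camera call.
- env.sign_off(): hands the job in, once; it reports no verdict.
The state is a dict: "time_s": time; "qpos": joint angles; "joint_velocities": joint speeds; "effort": joint torques, N m; "tool_pos": TCP position; "tool_rot": TCP orientation; "force": force on the tool from outside, world axes, zero at the start; "wrist_torque": the same for the moment, N m; "grip_width": finger opening in m.
Only numpy, scipy, OpenCV 4.12 (cv2) and the standard library are available. Lean on these libraries where they do the work, as an engineer would, in place of code of your own. Each camera call takes 0.05 s, during which the arm holds its last target.

## Task

The marker's spare lens is kept in the grey gasketed dry box with the window lid: pinch the black grip of the latch plate on its front and slide it to the left, all the way to its open stop. Then take the bow handle on the lid and pull up until the stuck rubber seal lets go, without letting the lid fly up when it gives (never 80 mm or more open at its front edge), and hold it ajar, about 30 mm open at the front edge, so that the box breathes slowly. Finish while still holding the lid still by its handle, with the latch left open and the tools and small parts lying about undisturbed.

Things in the scene. Friction and masses are not known exactly. Their poses are not given: they have to be found in the camera images.
- dry_box: grey painted box, 190 mm deep (x) by 270 mm wide (y), rim 78 mm high, gasket to 81 mm; stands fast on the desk (cannot be moved). Origin: centre of its underside on the desk. Its x points away from the robot to the hinge side, y to its left, z up; its front with the latch faces -x (yaw within 0.28 of facing the robot)
- latch (a joint): flat steel latch plate on the box's front, sliding along the box's +y (to the left seen from the robot): 0 = locked (hooks over the lid's studs), the hooks are clear of the studs from 0.013 on, 0.028 m = open stop. Starts at 0 to 5 mm. Needs about 2 to 3 N and stays where it is left
- latch_grip (a point): point on the centre line of the latch's black ribbed upright grip block, 127 mm in front of the box's centre and 95 mm above the desk; slides with the latch. Block: 14 mm thick along the box's y, 26 mm along x, from 46 to 108 mm above the desk, its back 14 mm in front of the lid's edge; free on both sides along y for 60 mm
- lid (a joint): lid hinge at the back, rad: 0 = shut, grows as the front edge rises. Edge opening = 202 mm x sin(angle): 30 mm at 0.15. A rubber lip inside the front wall grips the lid's rim: the pull at the handle peaks at about 12 to 22 N (more if pulled fast) some 2 mm up, fades, and is gone 13 mm up; then only its weight (3 N at the handle) pulls it shut. Falls shut if let go
- lid_hinge (a point): middle of the lid's hinge axis, 102 mm behind the box's centre, 81 mm above the desk; the axis runs along the box's y
- lid_edge (a point): middle of the lid's front lower edge; 100 mm in front of the box's centre and 81 mm above the desk when shut. The lid is 14 mm thick (top at 95 mm), 202 mm from hinge to front edge, with a clear window
- lid_grip: black ribbed sleeve, 13 mm across and 80 mm long along the box's y, turning freely on the bar of the steel bow handle near the lid's front edge (legs 110 mm apart). Origin: middle of the sleeve, 75 mm in front of the box's centre, 127 mm above the desk when shut, 32 mm above the lid's top; 177 mm in front of the hinge axis and 46 mm above it
- caliper: digital caliper, 68 x 206 x 16 mm, lying on the desk in front of the box; leave alone. Origin: centre of its underside
- screwdriver_1: red-handled screwdriver, 170 mm long, lying in front to the left; leave alone. Origin: centre of its underside
- tweezers: steel tweezers, 118 mm long, lying in front to the right; leave alone. Origin: centre of its underside
- hex_key_3: black hexagon key, 89 x 32 x 5 mm, lying left of the box; leave alone. Origin: centre of its underside
- lens_cap: black round lens cap, 66 mm across, 12 mm high, left of the box; leave alone. Origin: centre of its underside
- brass_bush: brass flanged bush, 31 mm across, 29 mm high, left behind the box; leave alone. Origin: centre of its underside

How it is judged:
By the outcome, as a careful person would: the job done as asked, in the order asked, and still so for the second after the job is handed in, while the arm keeps its last pose, push and grip.
It also fails if it takes over 45 s, if anything falls off the work surface, if the arm or the gripper's body presses on something with over 40 N, if the wrist force passes 120 N, or if a joint passes its speed limit or range.

## Working session

There is one attempt and no reset: what is moved stays moved. The work goes in short steps, Python scripts to look and compute and a tool call to move; the robot and the scene stay as the last step left them, time stands still between calls to the robot, and variables do not carry over. Pictures are saved under pics/ and viewed, and the job is handed in when it is done.

Besides the shell and the picture viewer there is one more tool, called after "Emit:" by a JSON object that holds its "method" and its "body", one argument or row to a line. carry_out: Moves the arm, as the interface text tells. Its arguments: {"type":"object","properties":{"increments":{"type":"array"},"grip_force":{"type":"number"}},"required":["increments"]}

```bash
mkdir -p pics; python3 - <<'E'
from cell import env
import cv2,numpy as np
o=env.get_obs();print(o)
for n in ("scene","top"):
    p,d=env.read_camera(n);cv2.imwrite(f"pics/{n}0.png",p[:,:,::-1]);np.savez(f"{n}0.npz",p=p,d=d)
    c=env.get_calibration(n);print(n,c)
E
```

```text
{'time_s': 0.0, 'qpos': array([67.90256512, 18.43922024, -4.01311743, 83.17669058,  1.29486812,
       78.54183404, -3.26028908]), 'joint_velocities': array([-0.06215078,  0.00289963, -0.08954253,  0.01994521, -0.00623105,
       -0.02567288, -0.07652146]), 'effort': array([-4.13809948e-04, -4.91282952e+01, -4.04176796e-01, -3.12528491e+01,
       -6.38306653e-02,  4.34051862e-02,  1.54695485e-04]), 'tool_pos': array([ 0.25284907, -0.59856855,  0.40364336]), 'tool_rot': array([ 1.79993451e+02,  1.12514786e-01, -6.70953886e+01]), 'force': array([-0.42578842, -0.20425307, -0.41862839]), 'wrist_torque': array([-0.02771793, -0.00198641,  0.0102231 ]), 'grip_width': 0.08677876875516355}
scene {'K': array([[582.33508166,   0.        , 324.86093873],
       [  0.        , 582.33508166, 242.38856781],
       [  0.        ,   0.        ,   1.        ]]), 'camera_from_world': array([[-0.80429072, -0.59381845,  0.02227276,  0.44877064],
       [-0.28694012,  0.35527477, -0.88963206,  0.26470089],
       [ 0.52036698, -0.72191376, -0.45613454,  1.01770586],
       [ 0.        ,  0.        ,  0.        ,  1.        ]])}
top {'K': array([[436.06300292,   0.        , 322.41840627],
       [  0.        , 436.06300292, 238.36104097],
       [  0.        ,   0.        ,   1.        ]]), 'camera_from_world': array([[-0.00654915, -0.99965866, -0.02529189,  0.01220946],
       [-0.99623083,  0.00871021, -0.08630331,  0.57357571],
       [ 0.08649415,  0.02463134, -0.99594782,  0.96082576],
       [ 0.        ,  0.        ,  0.        ,  1.        ]])}
```

View pics/scene0.png

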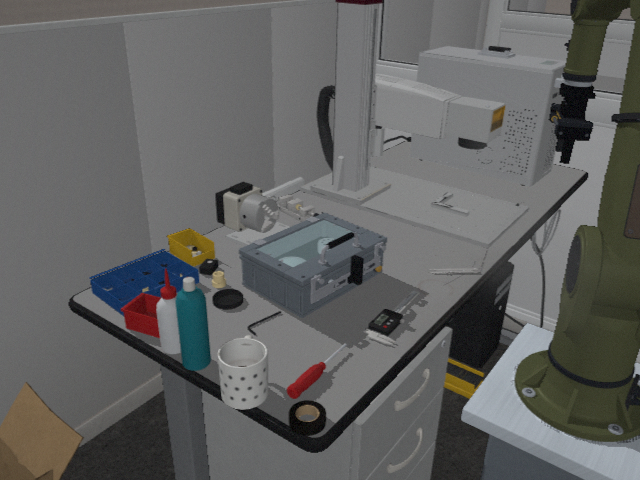

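View pics/top0.png

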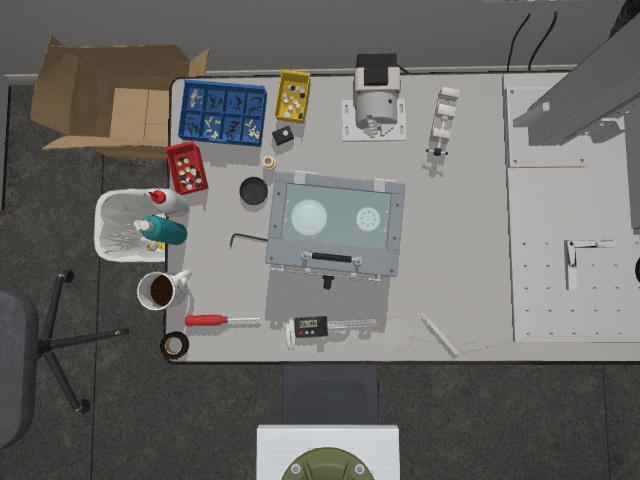

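```bash
cat > h.py <<'E'
import numpy as np,cv2
from cell import env
def rays(n,uv):
    c=env.get_calibration(n);K=c["K"];T=c["camera_from_world"];R=T[:3,:3];t=T[:3,3]
    uv=np.atleast_2d(uv).astype(float)
    d=np.c_[uv,np.ones(len(uv))]@np.linalg.inv(K).T
    return -R.T@t, d@R
def onz(n,uv,z):
    o,d=rays(n,uv);s=(z-o[2])/d[:,2];return o+d*s[:,None]
def proj(n,P):
    c=env.get_calibration(n);T=c["camera_from_world"];q=np.atleast_2d(P)@T[:3,:3].T+T[:3,3];q=q@c["K"].T;return q[:,:2]/q[:,2:]
def dark(p,box,th=45):
    x0,y0,x1,y1=box;m=(p[y0:y1,x0:x1].max(2)<th).astype(np.uint8)
    n,l,s,c=cv2.connectedComponentsWithStats(m);out=[]
    for i in range(1,n):
        if s[i,4]>20:
            yx=np.argwhere(l==i);r=cv2.minAreaRect((yx[:,::-1]+[x0,y0]).astype(np.float32));out.append((s[i,4],c[i]+[x0,y0],r))
    return out
E
python3 - <<'E'
from h import *
z=np.load("top0.npz");p,d=z["p"],z["d"]
for q in dark(p,(260,240,400,300)):print(q)
for n in dark(np.load("scene0.npz")["p"],(310,220,380,290)):print("s",n)
cv2.imwrite("pics/tc.png",cv2.resize(p[165:300,255:415,::-1],None,fx=5,fy=4.4,interpolation=cv2.INTER_CUBIC)[:600])
s=np.load("scene0.npz")["p"];cv2.imwrite("pics/sc.png",cv2.resize(s[205:325,230:390,::-1],None,fx=5,fy=5,interpolation=cv2.INTER_CUBIC))
E
```

```text
(np.int32(98), array([331.69387755, 258.07142857]), ((330.9986267089844, 258.04541015625), (38.16429901123047, 4.997705936431885), 1.7357045412063599))
(np.int32(74), array([327.13513514, 281.        ]), ((328.0, 282.0), (10.0, 12.0), 0.0))
s (np.int32(145), array([340.56551724, 239.88275862]), ((340.8000183105469, 239.60000610351562), (5.366563320159912, 26.832813262939453), 63.43495178222656))
s (np.int32(343), array([355.85714286, 269.98833819]), ((355.91998291015625, 269.55999755859375), (13.57645034790039, 28.567113876342773), 8.130102157592773))
```

View pics/tc.png

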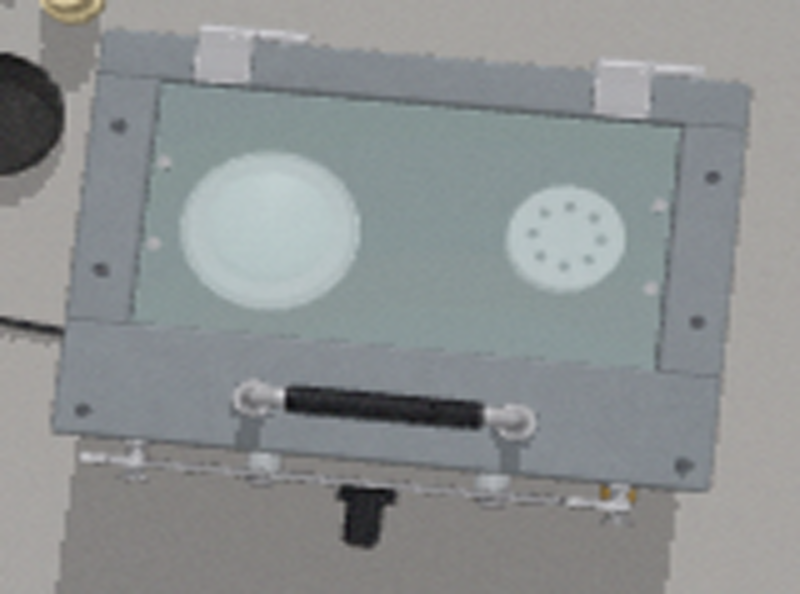

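View pics/sc.png

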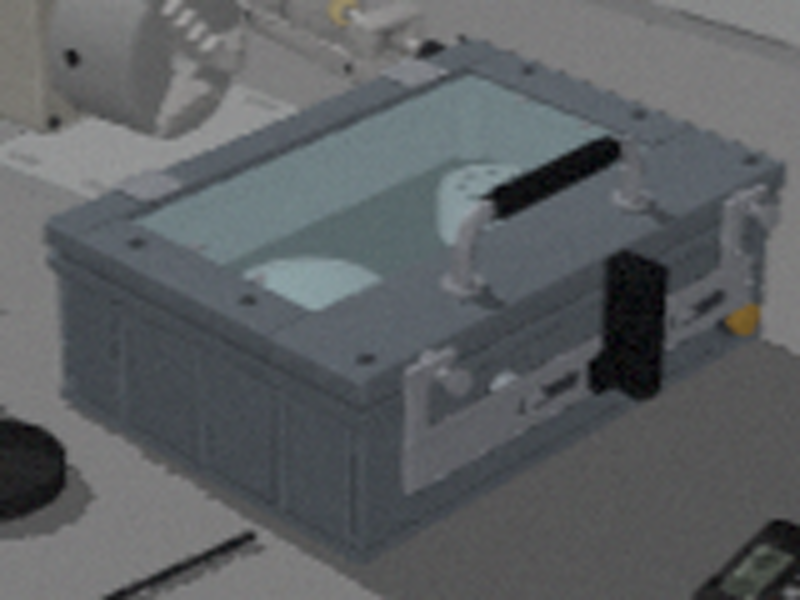

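```bash
python3 - <<'E'
from h import *
def f(x,y):return [255+(x+.5)/5-.5,165+(y+.5)/4.4-.5]
C=onz("top",[f(52,432),f(708,490),f(750,88),f(105,30)],.095);print("corners",C.round(4))
print("front len",np.linalg.norm(C[0]-C[1]),"depth",np.linalg.norm(C[0]-C[3]))
for a,b in((1,0),(2,3)):
    v=C[b]-C[a];print("yaw y",np.degrees(np.arctan2(-v[0],v[1])))
for a,b in((0,3),(1,2)):
    v=C[b]-C[a];print("yaw x",np.degrees(np.arctan2(v[1],v[0])))
S=onz("top",[f(285,398),f(483,416)],.129);v=S[0]-S[1];print("sleeve",S,S.mean(0),"yaw",np.degrees(np.arctan2(-v[0],v[1])),np.linalg.norm(v))
# triangulated sleeve
def tri(a,b):
    o1,d1=rays("top",a);o2,d2=rays("scene",b);A=[];r=[]
    M=0;q=0
    for o,d in((o1,d1[0]),(o2,d2[0])):
        d=d/np.linalg.norm(d);P=np.eye(3)-np.outer(d,d);M=M+P;q=q+P@o
    return np.linalg.solve(M,q)
print("tri sleeve",tri([331.7,258.1],[340.6,239.7]))
L=onz("top",[f(362,517),f(362,547),f(345,525),f(383,525)],.108);print("latch top",L)
z=np.load("scene0.npz");p,d=z["p"],z["d"];print("latch scene px depth",d[255:285:5,356])
# depth to point
c=env.get_calibration("scene")
for u,v in((356,258),(360,265),(352,265),(360,275),(355,275)):
    o,r=rays("scene",[u,v]);print(u,v,(o+r[0]*d[v,u]).round(4))
ys,xs=np.mgrid[0:480,0:640];
o,r=rays("top",np.c_[xs.ravel(),ys.ravel()]);D=np.load("top0.npz")["d"].ravel();W=(o+r*D[:,None]).reshape(480,640,3)
for u,v in((327,280),(327,284),(325,281),(329,281),(331,258),(320,257),(343,259)):print("top",u,v,W[v,u].round(4))
E
```

```text
corners [[ 0.5172  0.1268  0.095 ]
 [ 0.4879 -0.1465  0.095 ]
 [ 0.68   -0.1683  0.095 ]
 [ 0.7118  0.1051  0.095 ]]
front len 0.27492116009557416 depth 0.19577211175753573
yaw y -6.122891872434019
yaw y -6.63485081635084
yaw x -6.379224576517579
yaw x -6.452697699946506
sleeve [[ 0.53100598  0.02728458  0.129     ]
 [ 0.52216341 -0.05232443  0.129     ]] [ 0.52658469 -0.01251992  0.129     ] yaw -6.338147156667428 0.08009860061647729
tri sleeve [ 0.52626404 -0.01207698  0.12923911]
latch top [[ 0.47628518 -0.00303941  0.108     ]
 [ 0.46238841 -0.00293576  0.108     ]
 [ 0.47261829  0.00396094  0.108     ]
 [ 0.47252318 -0.01162128  0.108     ]]
latch scene px depth [1.2647747 1.2163137 1.2138671 1.2200011 1.2283542 1.234077 ]
356 258 [0.4788 0.0016 0.1071]
360 265 [0.4646 0.0072 0.0978]
352 265 [0.4884 0.0008 0.0866]
360 275 [0.4659 0.0028 0.0712]
355 275 [0.4761 0.0064 0.0692]
top 327 280 [ 0.4806 -0.003   0.1051]
top 327 284 [ 0.4724 -0.003   0.1059]
top 325 281 [0.4786 0.0011 0.1072]
top 329 281 [ 0.4785 -0.0072  0.1076]
top 331 258 [ 0.5247 -0.0118  0.1321]
top 320 257 [0.527  0.0104 0.1288]
top 343 259 [ 0.5224 -0.0358  0.1332]
```

Emit:
{"method": "carry_out", "body": {
  "increments": [
    [0.011,0.03,0,-1.5,-1],
    [0.022,0.06,0,-3,-1],
    [0.033,0.09,0,-4.5,-1],
    [0.045,0.12,0,-6,-1],
    [0.056,0.15,0,-7.5,-1],
    [0.067,0.18,0,-9,-1],
    [0.078,0.21,0,-10.5,-0.3],
    [0.089,0.24,0,-12,-0.3],
    [0.1,0.27,0,-13.5,-0.3],
    [0.112,0.3,0,-15,-0.3],
    [0.123,0.33,0,-16.5,-0.3],
    [0.134,0.36,0,-18,-0.3],
    [0.145,0.39,0,-19.5,-0.3],
    [0.156,0.42,0,-21,-0.3],
    [0.168,0.45,-0.01,-22.5,-0.3],
    [0.18,0.48,-0.02,-24,-0.3],
    [0.19,0.51,-0.03,-25.5,-0.3],
    [0.2,0.54,-0.045,-27,-0.3],
    [0.211,0.57,-0.06,-28.3,-0.3],
    [0.222,0.595,-0.075,-29.3,-0.3]
  ]
}}

```text
time_s: 2.1
tool_pos: [0.475, -0.002, 0.3291]
tool_rot: [180.0, -0.0, -96.4]
force: [-0.0, 0.8, 0.4]
grip_width: 0.0564
```

Emit:
{"method": "carry_out", "body": {
  "increments": [
    [0,-0.001,-0.02,0,-0.3],
    [0,-0.0015,-0.04,0,-0.3],
    [0,-0.0015,-0.058,0,-0.3],
    [0,-0.0015,-0.07,0,-0.3],
    [0,-0.0015,-0.07,0,-0.3]
  ]
}}

```text
time_s: 2.6
tool_pos: [0.4741, -0.0053, 0.2581]
tool_rot: [179.8, 0.0, -96.4]
force: [-0.3, -0.5, -0.0]
grip_width: 0.0562
```

```bash
python3 - <<'E'
from h import *
o=env.get_obs();print(o["tool_pos"],o["force"],o["qpos"])
s,_=env.read_camera("scene");cv2.imwrite("pics/s1.png",cv2.resize(s[185:325,230:420,::-1],None,fx=4,fy=4,interpolation=cv2.INTER_CUBIC))
E
```

```text
[ 0.47407108 -0.005307    0.25811827] [-0.32303709 -0.46440188 -0.0406719 ] [  34.29035571    7.18977287  -38.50182078  115.98166327    5.16703547
   58.69373322 -103.08457581]
```

View pics/s1.png

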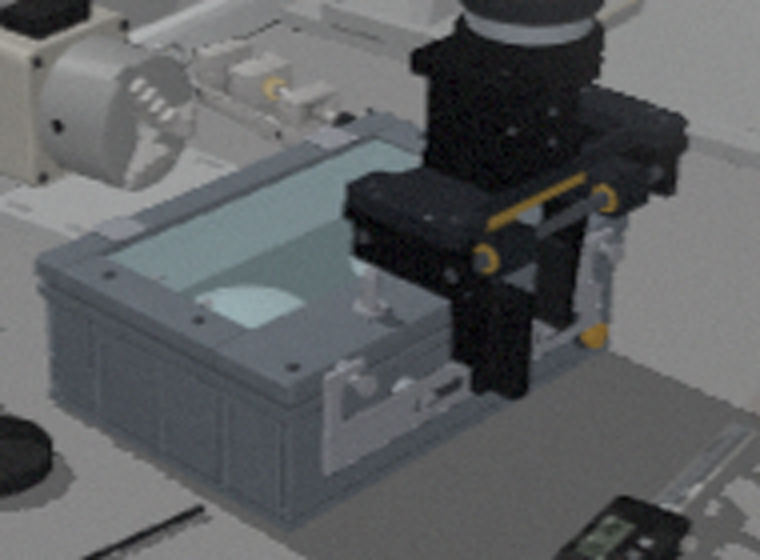

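The gripper straddles the latch block (left finger at about (490,350) in the crop, covering the block), clear of the handle. Closing.

Emit:
{"method": "carry_out", "body": {
  "increments": [
    [0,0.001,0,0,0.3],
    [0,0.001,0,0,1],
    [0,0.001,0,0,1],
    [0,0.001,0,0,1],
    [0,0.001,0,0,1],
    [0,0.001,0,0,1]
  ],
  "grip_force": 25
}}

```text
time_s: 3.25
tool_pos: [0.475, -0.0043, 0.2599]
tool_rot: [-180.0, -0.0, -96.4]
force: [-0.8, -0.7, -0.1]
grip_width: 0.0163
```

Emit:
{"method": "carry_out", "body": {
  "increments": [
    [0,0.002,0,0,1],
    [0.0004,0.004,0,0,1],
    [0.0007,0.006,0,0,1],
    [0.001,0.009,0,0,1],
    [0.0013,0.012,0,0,1],
    [0.0017,0.015,0,0,1],
    [0.002,0.018,0,0,1],
    [0.0024,0.021,0,0,1],
    [0.0026,0.023,0,0,1],
    [0.0026,0.023,0,0,1]
  ]
}}

```text
time_s: 4.25
tool_pos: [0.4776, 0.0194, 0.2598]
tool_rot: [180.0, 0.0, -96.4]
force: [-0.9, 0.4, 2.4]
grip_width: 0.0139
```

Emit:
{"method": "carry_out", "body": {
  "increments": [
    [0.0001,0.001,0,0,1],
    [0.0002,0.002,0,0,1],
    [0.0003,0.003,0,0,1],
    [0.0003,0.003,0,0,1]
  ]
}}

```text
time_s: 4.65
tool_pos: [0.4778, 0.0209, 0.2598]
tool_rot: [180.0, -0.1, -96.4]
force: [-1.6, -5.4, 3.4]
grip_width: 0.0136
```

Emit:
{"method": "carry_out", "body": {
  "increments": [
    [0.0001,0.001,0,0,1],
    [0.0003,0.003,0,0,1],
    [0.0003,0.003,0,0,1],
    [0.0003,0.003,0,0,1]
  ]
}}

```text
time_s: 5.05
tool_pos: [0.478, 0.0217, 0.2598]
tool_rot: [180.0, -0.3, -96.5]
force: [-2.7, -10.7, 5.2]
grip_width: 0.0141
```

Emit:
{"method": "carry_out", "body": {
  "increments": [
    [-0.0003,-0.0025,0,0,1],
    [-0.0003,-0.0028,0,0,0.6],
    [-0.0003,-0.0028,0,0,0],
    [-0.0003,-0.0028,0,0,-0.2],
    [-0.0003,-0.0028,0,0,-0.3],
    [-0.0003,-0.0028,0.025,0,-0.3],
    [-0.0003,-0.0028,0.06,0,-0.3],
    [-0.0003,-0.0028,0.1,0,-0.3],
    [-0.02,-0.0028,0.13,0,-0.3],
    [-0.035,-0.0028,0.15,0,-0.3]
  ]
}}

```text
time_s: 6.05
tool_pos: [0.443, 0.0229, 0.412]
tool_rot: [-179.9, 0.0, -96.3]
force: [0.6, -0.7, -0.1]
grip_width: 0.056
```

```bash
python3 - <<'E'
from h import *
o=env.get_obs();print(o["tool_pos"],o["force"],o["qpos"],o["tool_rot"])
s,_=env.read_camera("scene");cv2.imwrite("pics/s2.png",cv2.resize(s[185:325,230:420,::-1],None,fx=4,fy=4,interpolation=cv2.INTER_CUBIC))
for n in dark(s,(310,220,380,290)):print("s",n)
B=np.array([.6011,-.0209,0]);R=np.array([[.9938,.1115,0],[-.1115,.9938,0],[0,0,1]])
for sl in (0,.003,.025,.028): print(sl,proj("scene",[B+R@[x,y+sl,z] for x,y,z in((-.14,.007,.108),(-.14,-.007,.108),(-.114,.007,.108),(-.14,.007,.046))]).round(1).tolist())
E
```

```text
[0.44302339 0.02288511 0.41201025] [ 0.59415356 -0.68017732 -0.13646418] [ 35.61905411  -7.3341441  -38.23231633 108.85924503  -4.67088756
  76.80732868 -97.6434337 ] [-1.79855713e+02  3.85512697e-02 -9.63151869e+01]
s (np.int32(143), array([340.72027972, 239.82517483]), ((340.8000183105469, 239.60000610351562), (5.366562843322754, 26.832815170288086), 63.43495178222656))
s (np.int32(350), array([348.31142857, 274.25428571]), ((347.586181640625, 273.44921875), (14.200325012207031, 28.89988136291504), 3.1798300743103027))
0 [[362.5, 260.0], [366.7, 257.7], [352.9, 255.7], [361.0, 285.5]]
0.003 [[361.5, 260.4], [365.8, 258.2], [352.0, 256.2], [360.0, 286.1]]
0.025 [[354.7, 264.1], [359.1, 261.8], [345.1, 259.8], [353.3, 289.9]]
0.028 [[353.7, 264.6], [358.1, 262.3], [344.1, 260.3], [352.4, 290.5]]
```

View pics/s2.png

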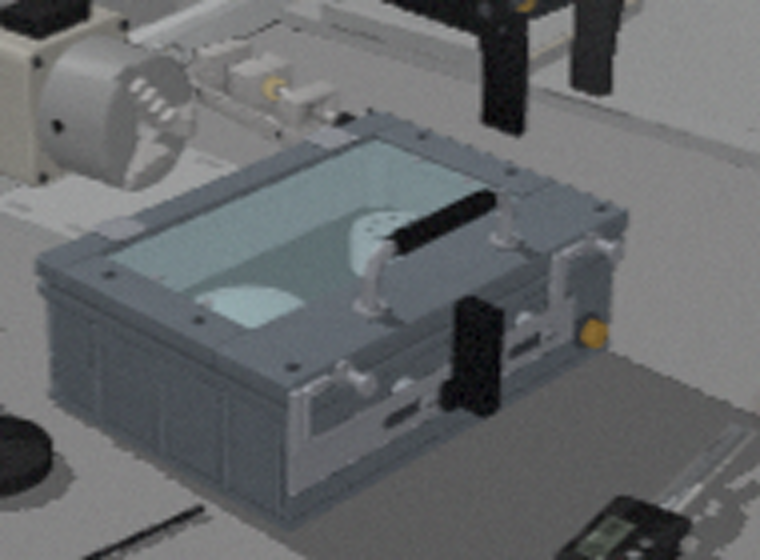

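The latch grip has moved about 25 mm left in the picture (blob from (356,270) to (348,274)), matching the 28 mm stop, and nothing else has moved. Next, turn to the handle.

Emit:
{"method": "carry_out", "body": {
  "increments": [
    [0.007,-0.003,0,7.5,-0.3],
    [0.014,-0.006,0,15,-0.3],
    [0.021,-0.009,0,22.5,-0.3],
    [0.028,-0.012,0,30,-0.3],
    [0.035,-0.015,0,37.5,-0.3],
    [0.042,-0.018,0,45,-0.3],
    [0.049,-0.021,0,52.5,-0.3],
    [0.056,-0.024,0,60,-0.3],
    [0.063,-0.027,-0.01,67.5,-0.3],
    [0.07,-0.03,-0.02,75,-0.3],
    [0.077,-0.033,-0.03,82.5,-0.3],
    [0.083,-0.035,-0.04,89.9,-0.3],
    [0.0835,-0.035,-0.05,89.9,-0.3],
    [0.0835,-0.035,-0.05,89.9,-0.3]
  ]
}}

```text
time_s: 7.5
tool_pos: [0.5261, -0.0128, 0.3578]
tool_rot: [-180.0, 0.2, -6.6]
force: [-0.7, 0.1, 0.5]
grip_width: 0.0568
```

```bash
python3 - <<'E'
from h import *
o=env.get_obs();print(o["tool_pos"],o["force"],o["qpos"],o["tool_rot"])
E
```

```text
[ 0.52611076 -0.01276052  0.35783173] [-0.70243374  0.13105117  0.49863152] [ 33.4811327    7.64602485 -37.47305904 103.0917715    4.82802032
  71.07730185 -11.96394506] [-179.95853949    0.19815167   -6.63461625]
```

Descend 66 mm to z≈0.292.

Emit:
{"method": "carry_out", "body": {
  "increments": [
    [0,0,-0.02,0,-0.3],
    [0,0,-0.04,0,-0.3],
    [0,0,-0.055,0,-0.3],
    [0,0,-0.066,0,-0.3],
    [0,0,-0.068,0,-0.3],
    [0,0,-0.068,0,-0.3]
  ]
}}

```text
time_s: 8.1
tool_pos: [0.5268, -0.0129, 0.2919]
tool_rot: [-180.0, -0.0, -6.5]
force: [0.2, 0.4, 0.7]
grip_width: 0.0565
```

```bash
python3 - <<'E'
from h import *
o=env.get_obs();print(o["tool_pos"],o["force"],o["tool_rot"])
s,_=env.read_camera("scene");cv2.imwrite("pics/s3.png",cv2.resize(s[185:325,230:420,::-1],None,fx=4,fy=4,interpolation=cv2.INTER_CUBIC))
E
```

```text
[ 0.52676794 -0.01294659  0.29188354] [0.24262078 0.44954426 0.69909136] [-1.79994698e+02 -3.74207879e-03 -6.50759885e+00]
```

View pics/s3.png

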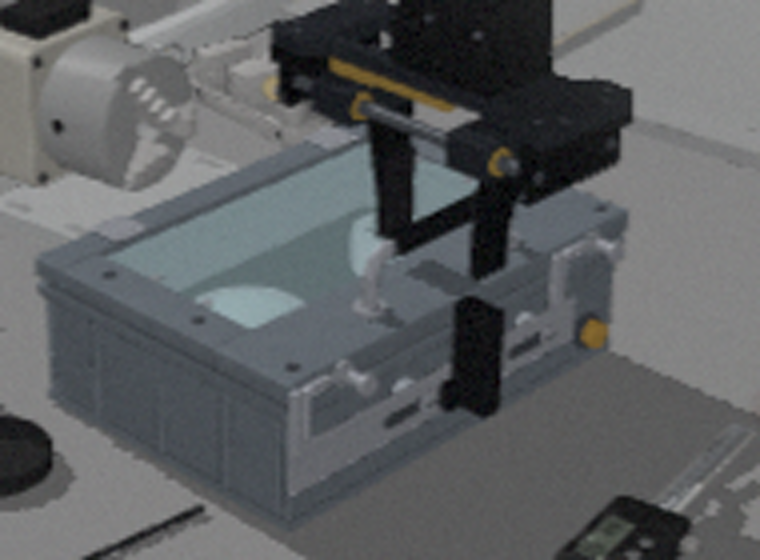

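The fingers stand on either side of the sleeve (rear finger at (395,180), front finger at (490,240)), clear of the lid and latch. Closing.

Emit:
{"method": "carry_out", "body": {
  "increments": [
    [0,0,0,0,0.3],
    [0,0,0,0,1],
    [0,0,0,0,1],
    [0,0,0,0,1],
    [0,0,0,0,1],
    [0,0,0,0,1],
    [0,0,0,0,1]
  ],
  "grip_force": 55
}}

```text
time_s: 8.85
tool_pos: [0.527, -0.0131, 0.2919]
tool_rot: [-180.0, -0.1, -6.5]
force: [2.6, -0.8, -0.4]
grip_width: 0.0112
```

Emit:
{"method": "carry_out", "body": {
  "increments": [
    [0,0,0.0005,0,1],
    [0,0,0.001,0,1],
    [0,0,0.0015,0,1],
    [0,0,0.002,0,1],
    [0,0,0.0025,0,1],
    [0,0,0.003,0,1],
    [0,0,0.0035,0,1],
    [0.0005,0,0.004,0,1],
    [0.0005,0,0.0045,0,1],
    [0.0005,0,0.005,0,1],
    [0.0005,0,0.005,0,1]
  ]
}}

```text
time_s: 9.95
tool_pos: [0.5274, -0.0134, 0.2939]
tool_rot: [-179.9, -0.1, -6.5]
force: [11.6, -0.6, -22.3]
grip_width: 0.0111
```

Emit:
{"method": "carry_out", "body": {
  "increments": [
    [0.0003,0,0.0005,0,1],
    [0.0006,0,0.001,0,1],
    [0.0009,0,0.0015,0,1],
    [0.0012,0,0.002,0,1],
    [0.0015,0,0.0025,0,1],
    [0.0018,0,0.003,0,1],
    [0.0018,0,0.003,0,1]
  ]
}}

```text
time_s: 10.65
tool_pos: [0.5289, -0.0134, 0.298]
tool_rot: [-180.0, 0.0, -6.5]
force: [6.7, -0.2, -11.4]
grip_width: 0.0113
```

Emit:
{"method": "carry_out", "body": {
  "increments": [
    [0.0003,0,0.0006,0,1],
    [0.0006,0,0.0012,0,1],
    [0.0009,-0.0001,0.0018,0,1],
    [0.0012,-0.0001,0.0024,0,1],
    [0.0015,-0.0002,0.003,0,1],
    [0.0018,-0.0002,0.0036,0,1],
    [0.002,-0.0002,0.0042,0,1],
    [0.0022,-0.0003,0.0048,0,1],
    [0.0024,-0.0003,0.0054,0,1],
    [0.0026,-0.0004,0.006,0,1],
    [0.0029,-0.0004,0.0066,0,1],
    [0.0032,-0.0005,0.0072,0,1],
    [0.0035,-0.0005,0.008,0,1],
    [0.0038,-0.0005,0.009,0,1],
    [0.0041,-0.0005,0.01,0,1],
    [0.0041,-0.0005,0.01,0,1]
  ]
}}

```text
time_s: 12.25
tool_pos: [0.533, -0.0137, 0.3099]
tool_rot: [180.0, 0.0, -6.5]
force: [-0.5, -2.2, -3.3]
grip_width: 0.0107
```

Emit:
{"method": "carry_out", "body": {
  "increments": [
    [0.0004,0,0.001,0,1],
    [0.0008,-0.0001,0.002,0,1],
    [0.0012,-0.0002,0.003,0,1],
    [0.0016,-0.0002,0.004,0,1],
    [0.002,-0.0003,0.0055,0,1],
    [0.0025,-0.0004,0.007,0,1],
    [0.0029,-0.0005,0.008,0,1],
    [0.0029,-0.0005,0.0081,0,1],
    [0.0029,-0.0005,0.0081,0,1]
  ]
}}

```text
time_s: 13.15
tool_pos: [0.5361, -0.0141, 0.318]
tool_rot: [180.0, -0.0, -6.5]
force: [-0.4, -2.1, -3.2]
grip_width: 0.0106
```

```bash
python3 - <<'E'
from h import *
o=env.get_obs();print(o["tool_pos"],o["force"],o["tool_rot"])
s,sd=env.read_camera("scene");cv2.imwrite("pics/s4.png",cv2.resize(s[185:325,230:420,::-1],None,fx=4,fy=4,interpolation=cv2.INTER_CUBIC))
t,_=env.read_camera("top");cv2.imwrite("pics/t4.png",t[:,:,::-1])
np.savez("s4.npz",p=s,d=sd)
B=np.array([.6011,-.0209,0]);R=np.array([[.9938,.1115,0],[-.1115,.9938,0],[0,0,1]])
for e in(0,20,30,40):
    a=np.arcsin(e/202);P=[B+R@[.102-.202*np.cos(a),y,.081+.202*np.sin(a)] for y in(.1375,-.1375)]
    P+=[B+R@[.102-.202*np.cos(a)+.014*np.sin(a),y,.081+.202*np.sin(a)+.014*np.cos(a)] for y in(.1375,-.1375)]
    print(e,((proj("scene",P)-[230,185])*4).round().tolist())
E
```

```text
[ 0.53607598 -0.01409492  0.31797614] [-0.36566944 -2.10540921 -3.24105144] [ 1.79998191e+02 -2.61474954e-02 -6.49502274e+00]
0 [[298.0, 409.0], [634.0, 231.0], [298.0, 385.0], [636.0, 210.0]]
20 [[297.0, 374.0], [635.0, 200.0], [295.0, 348.0], [635.0, 177.0]]
30 [[295.0, 355.0], [635.0, 183.0], [292.0, 330.0], [633.0, 160.0]]
40 [[292.0, 337.0], [633.0, 167.0], [289.0, 310.0], [631.0, 143.0]]
```

View pics/s4.png

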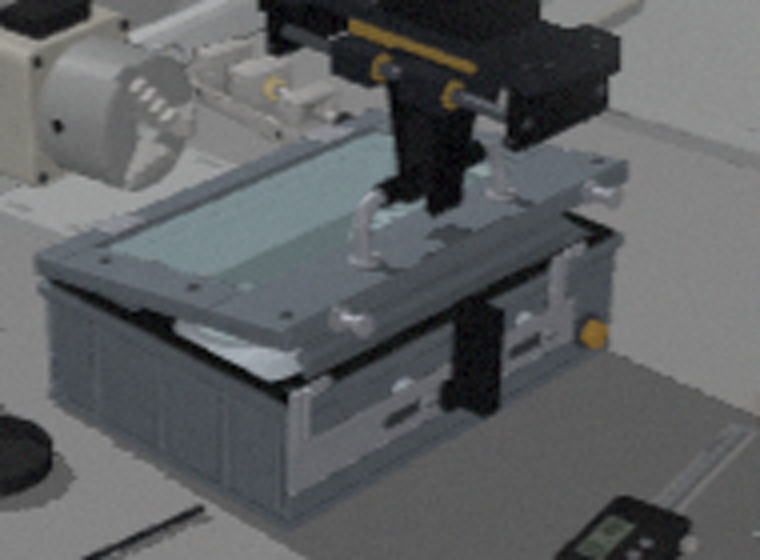

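View pics/t4.png

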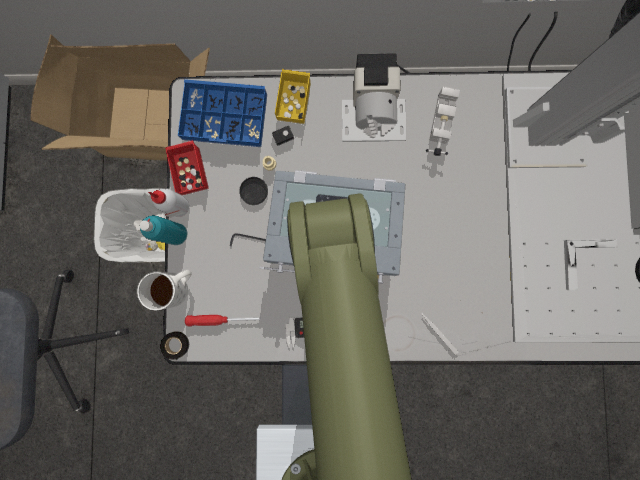

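The lid's front-left corner shows at about (295,350) lower and (292,328) upper in the crop. I predicted (295,355) and (292,330) for 30 mm. The latch is still open and the tools are where they were. I'll hold briefly, then hand in.

Emit:
{"method": "carry_out", "body": {
  "increments": [
    [0,0,0,0,1],
    [0,0,0,0,1],
    [0,0,0,0,1],
    [0,0,0,0,1],
    [0,0,0,0,1]
  ]
}}

```text
time_s: 13.75
tool_pos: [0.536, -0.0141, 0.3179]
tool_rot: [-180.0, -0.0, -6.5]
force: [0.0, -2.5, -3.0]
grip_width: 0.0108
```

```bash
python3 - <<'E'
from h import *
o=env.get_obs();print(o["tool_pos"],o["force"],abs(o["joint_velocities"]).max(),o["grip_width"])
print(env.sign_off())
E
```

```text
[ 0.53603595 -0.01406654  0.31789861] [ 0.00475502 -2.4531259  -3.04392477] 0.08123052655610978 0.010807756257671629
the job is handed in; nothing more can be done
None
```

The latch is open at its stop and the lid is held ajar at about 30 mm by its handle; I handed the job in at about 13.8 s.

- **Latch:** I slid it left until it stopped with about 11 N of resistance. By my estimate it sits at about 28 mm, and the picture agrees with roughly 25 mm of travel from a start near 3 mm. It was still there in the last scene picture.
- **Lid:** I pulled the handle up slowly. The last reading before the seal gave was 22 N, and the force then faded to the lid's weight of about 3 N. The lid did not fly up.
- **Opening:** The handle rose 26 mm, which gives about 30 mm at the front edge. The lid's corner in the last scene picture matches a 30 mm opening to within 1–3 mm.
- **Final state:** The arm was still and gripping the handle. A steady sideways force of about 2.5 N remained on the tool, which I left alone.
- **Small parts:** In the last top view they looked undisturbed. The arm hid most of the caliper there, and I saw no contact with it.

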